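Uncover the clipper guards and point out the longest

ROBOT

A 6-joint arm with a two-finger parallel gripper is mounted at the origin on the work surface. World frame = base frame: x ahead of the robot, y to its left, z up, the work surface at z = 0. Lengths are in mm, angles in rad, forces in N, time in s.
With the tool pointing down it reaches from about 400 to 925 mm from the base axis. Payload 12.5 kg.
Tool frame: the origin (TCP) lies at the centre of the arm's flange, where the gripper is bolted on; the fingertips stand 190 mm ahead of it and the grasp point (between the pads) lies env.grip_point_offset ahead of it (env.grip_point_offset is the distance from the TCP to the grasp point, in mm); z points along the fingers, x is the direction in which the jaws open and shut, and the axes are right-handed (so a half turn about z gives the same grasp; the last joint's range is limited). The gripper opens to 95 mm and grips with 3 to 60 N. Pads are 20 mm wide; open, the fingers measure 119 mm over their backs; the gripper's body (75 mm by 180 mm) begins 59 mm behind the grasp point.
Start: joints at [-1.236, 0.491, 1.559, -0, 1.092, -0.106], TCP at [266.683, -565.248, 404.761] pointing down, gripper open.
Joint ranges: [-3.1, 3.1], [-0.84, 2.19], [0.05, 2.79], [-1.13, 4.28], [0.06, 2.93], [-2.69, 2.69]. Speed limits (rad/s): [2.22, 2.22, 2.79, 3.14, 3.14, 3.14].

INTERFACE

Orientations are given as [roll, pitch, yaw] about the fixed x, y, z axes, in that order (R = Rz(yaw) Ry(pitch) Rx(roll)).
In Python, from cell import state, read_camera, camera_model, job_done, env gives the robot as it stands.
- The arm moves only by the tool arm_command, never from a script. Its argument "steps" is a list of rows, each a list of 6 numbers: the shift along the tool's x, y, z in cm, then the turn, a rotation vector about the tool's x, y, z in degrees. In form: [[dx, dy, dz, rx, ry, rz], ...]. A call has 1 to 12 rows; each row is the pose to reach, as a shift and turn from the pose commanded when the call began, along the tool's axes at that moment; what a row does not reach only later rows make up. A row lasts 1/12 s, in which the tool goes at most 41.7 mm and 7.16 degrees, less where a joint would pass 70% of its speed; a pose out of reach is approached as far as the arm can. A call with a gripper value outside its range is refused whole. "jaw" is the finger opening in cm, from 0 to 9.51, set as the call begins (left out, the last holds). The fingers move at their own pace and stop on an object; the grip force is fixed at half the most. Time passes only in rows, so rows that repeat a pose let the fingers close. It gives the time, the measured TCP pose, the force and the opening at its end, in the units of the state.
- state(): the state, without advancing time (a new reading comes with each control period).
- read_camera(name): name is "scene" or "top" or "wrist"; returns the picture (420x560x3 uint8, red, green, blue); there is no depth.
- camera_model(name): a dict with "K" (3x3 intrinsics, pixels), "k1" (the pictures are not rectified: a ray, as slopes to the right and down, at radius r is drawn at 1 + k1 r^2 times it, then the intrinsics apply), "xyz" and "rotation" of the camera in the world. Camera axes: x right, y up, looking along -z (the intrinsics and any distortion apply to the point x, -y, -z); pixel columns grow to the right and rows downward; lengths in mm; the calibration is good to about 2 mm. A picture is of the moment at which its call begins: read the wrist's pose just before it. camera_model takes no time and is no camera call; for the wrist camera it gives the pose at the moment of the call.
- job_done(): hands the job in, once; it reports no verdict.
The state is a dict: "t": time; "joints": joint angles; "qvel": joint speeds; "tau": joint torques, N m; "eef_pos": TCP position; "tcp_rot": TCP orientation; "ft_force": force on the tool from outside, world axes, zero at the start; "moment": the same for the moment, N m; "opening": opening from 0.0 (shut) to 1.0 (fully open).
Only numpy, scipy, OpenCV 4.12 (cv2) and the standard library are available. Lean on these libraries where they do the work, as an engineer would, in place of code of your own. Each camera call takes 0.05 s, during which the arm holds its last target. There are 200 camera calls.

TASK

Show which guard comb goes on the clipper first: with your fingertips push the upper tier of the steel tray round on its post, gently and without gripping it, until it is clear of the lower tier and nothing has fallen out of it. Then point down at the longest of the three black guard combs in the lower tier, fingertips a couple of centimetres above its middle, for two seconds, and finish still pointing at it. Do not touch any guard, and leave everything else on the bench where it is.

Things in the scene. Friction and masses are not known exactly. Their poses are not given: they have to be found in the camera images.
- tray: Lower tier of a two-tier steel tray, fixed to the bench: shallow open tray 150 mm (its x) by 240 mm (its y), rim 25 mm above the bench, walls 3 mm, inner floor 6 mm above the bench. Origin: centre of its underside, on the bench. Its x points away from the robot, its y to the robot's left, give or take some yaw.
- post_top (a point): Top of the upright steel post (12 mm thick, cap 20 mm wide, 102 mm high) just outside the tray's near left corner, on which the upper tier turns; 66 mm nearer and 130 mm farther left than the tray's centre in the tray's axes.
- upper_tray (a joint): Turn of the upper tier (150 x 240 mm, underside 66 mm, rim 88 mm above the bench) about the post, rad: 0 = over the lower tier; grows anticlockwise from above, the free right end going away from the robot, then left; 1.57 = beside the lower tier, just clear of it; stop at 2.0. Stays where left; friction 0.1 N m, so about 1 N moves it.
- near_wall (a point): Point on the outer face of the upper tier's near long wall (the robot's side when closed), 170 mm from the post towards the free end, 77 mm above the bench, half-way up the 22 mm wall; moves with the tier. Its x points from this face into the tier, its y along the wall towards the post. Pushing along its x opens the tier.
- guard_long_top (a point): The longest clipper guard comb, black plastic, 64 mm long (its x), 46 mm wide, 34 mm high, lying in the lower tier, teeth towards its -x. The point is over the middle of its footprint, level with its top (40 mm above the bench). The three guards lie side by side, about 70 mm apart along the tray, in any order.
- guard_medium_top (a point): The medium guard comb, like it but 47 mm long, 46 mm wide, 21 mm high, in the lower tier; the point is over its middle, level with its top.
- guard_short_top (a point): The short guard comb, 36 mm long, 46 mm wide, 14 mm high, in the lower tier; the point is over its middle, level with its top.
- guard_long: The longest guard comb itself; origin at the middle of its underside.
- guard_medium: The medium guard comb; origin at the middle of its underside.
- guard_short: The short guard comb; origin at the middle of its underside.
- tin: Round pomade tin, aluminium, 57 mm across, 26 mm high, standing loose in the upper tier and riding with it. Origin: middle of its underside.
- comb: Flat black pocket comb, 125 x 28 x 5 mm, lying loose in the upper tier and riding with it. Origin: middle of its underside.
- clipper: Blue hair clipper, about 190 x 46 x 40 mm, lying on the bench to the right of the tray. Origin: underside, near its middle. It is loose and stays where it is.
- trimmer: White slim trimmer, about 140 x 40 x 30 mm, lying on the bench to the right. Origin: underside, near its middle. It is loose and stays where it is.
- brush: Wooden bristle brush, 110 x 50 x 38 mm, bristles down, to the left. Origin: middle of its underside. It is loose and stays where it is.
- saucer: White ceramic saucer, 130 mm across, 18 mm high, far left; the upper tier passes over it. Origin: middle of its underside. It is loose and stays where it is.
- oil_bottle: Small clear oil bottle, 30 mm across, 85 mm high, standing beyond the tray to the right. Origin: middle of its underside. It is loose and stays where it is.
Things that resemble listed ones, but are neither listed nor needed, are in the scene too. Several things have the shape of the comb; the one meant has the colours described above.

How it is judged:
By the outcome, as a careful person would: the job done as asked, in the order asked, and still so for the second after the job is handed in, with the robot touching nothing.
It also fails if it takes over 48 s, if anything falls off the work surface, if the arm or the gripper's body presses on something with over 40 N, if the wrist force passes 120 N, or if a joint passes its speed limit or range.

## Working session

There is one attempt and no reset: what is moved stays moved. The work goes in short steps, Python scripts to look and compute and a tool call to move; the robot and the scene stay as the last step left them, time stands still between calls to the robot, and variables do not carry over. Pictures are saved under pics/ and viewed, about 8 in all and at most 12, crops included, and the job is handed in when it is done.

Besides the shell and the picture viewer there is one more tool, called after "Request:" as name(argument=value, ...), one argument or row to a line, values as JSON. arm_command: Moves the arm, as the interface text tells. Its arguments: {"type":"object","properties":{"steps":{"type":"array"},"jaw":{"type":"number"}},"required":["steps"]}

```bash
mkdir -p pics; cat > h.py <<'E'
import numpy as np, cv2
from cell import state, read_camera, camera_model, job_done, env
def snap(cam,name):
    im=read_camera(cam); cv2.imwrite(f'pics/{name}.png',im[:,:,::-1]); return im
def ray2z(cam,u,v,z,m=None):
    m=m or camera_model(cam); K=np.array(m['K']); d=np.linalg.solve(K,[u,v,1]); x,y=d[:2]
    a,b=x,y
    for _ in range(20):
        s=1+m['k1']*(a*a+b*b); a,b=x/s,y/s
    w=np.array(m['rotation'])@np.array([a,-b,-1]); o=np.array(m['xyz'])
    return o+w*(z-o[2])/w[2]
def proj(cam,p,m=None):
    m=m or camera_model(cam); c=np.array(m['rotation']).T@(np.array(p)-np.array(m['xyz']))
    a,b=c[0]/-c[2],-c[1]/-c[2]; s=1+m['k1']*(a*a+b*b)
    return (np.array(m['K'])@[a*s,b*s,1])[:2]
E
python3 - <<'E'
from h import *
print(state(), env.grip_point_offset)
for c in ('scene','top'): snap(c,c+'0'); print(c,camera_model(c))
print(np.array(camera_model('wrist')['xyz']))
E
```

```text
{'t': 0.0, 'joints': array([-1.23561597e+00,  4.91557339e-01,  1.55944679e+00,  6.39457613e-06,
        1.09171289e+00, -1.05600704e-01]), 'qvel': array([ 0.00015526,  0.00136989, -0.00052825, -0.00137847, -0.00154902,
        0.00063139]), 'tau': array([ 2.61375571e-03, -6.12630272e+01, -2.58184236e+01,  6.93884608e-02,
        4.81595763e-02, -3.13860596e-05]), 'eef_pos': array([ 266.66319758, -565.22003268,  404.16393028]), 'tcp_rot': array([-3.14146850e+00,  1.11749539e-03, -1.13001815e+00]), 'ft_force': array([-0.50280593, -0.60803956, -1.0098833 ]), 'moment': array([-0.00807442, -0.00923981,  0.00709926]), 'opening': 0.999422208471833} 171.3
scene {'K': array([[516.9453786 ,   0.        , 277.21114628],
       [  0.        , 516.9453786 , 210.04378245],
       [  0.        ,   0.        ,   1.        ]]), 'k1': -0.19320766330277, 'xyz': array([949.24287259, 687.3575523 , 976.64065738]), 'rotation': array([ 0.71813124, -0.01055725,  2.62697148])}
top {'K': array([[446.4918463 ,   0.        , 277.95081607],
       [  0.        , 446.4918463 , 207.89283882],
       [  0.        ,   0.        ,   1.        ]]), 'k1': -0.13833815075406364, 'xyz': array([ 342.99019831,    8.82091784, 1375.50578697]), 'rotation': array([ 0.1682104,  0.0142359, -1.584271 ])}
[ 333.35993777 -533.51248345  383.54403083]
```

```bash
sed -i "s/np.array(m\['rotation'\])/Rm(m['rotation'])/g" h.py; cat >> h.py <<'E'
from scipy.spatial.transform import Rotation
def Rm(r): return Rotation.from_euler('xyz',r).as_matrix()
E
python3 -c "
import cv2
for c in ('scene','top'): cv2.imwrite(f'pics/{c}0b.png',cv2.resize(cv2.imread(f'pics/{c}0.png'),(800,600)))"
```

```text
(no output)
```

View pics/top0b.png

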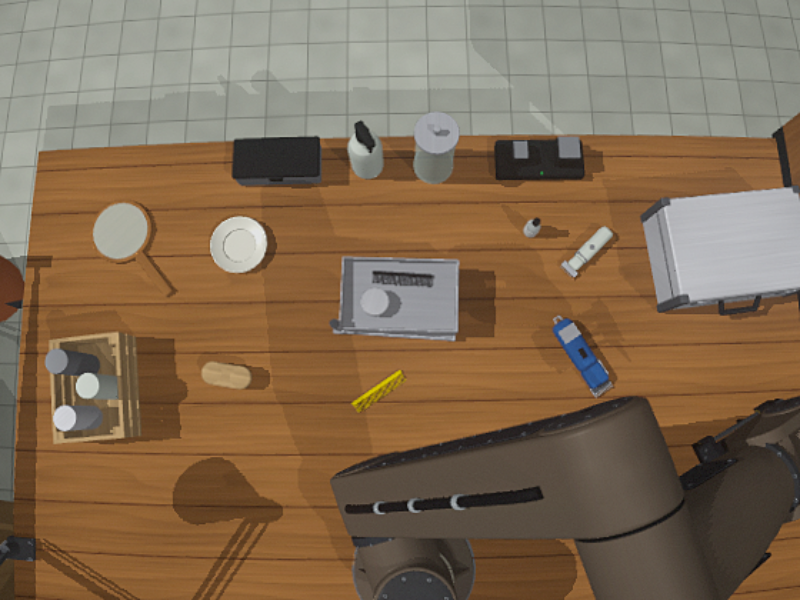

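View pics/scene0b.png

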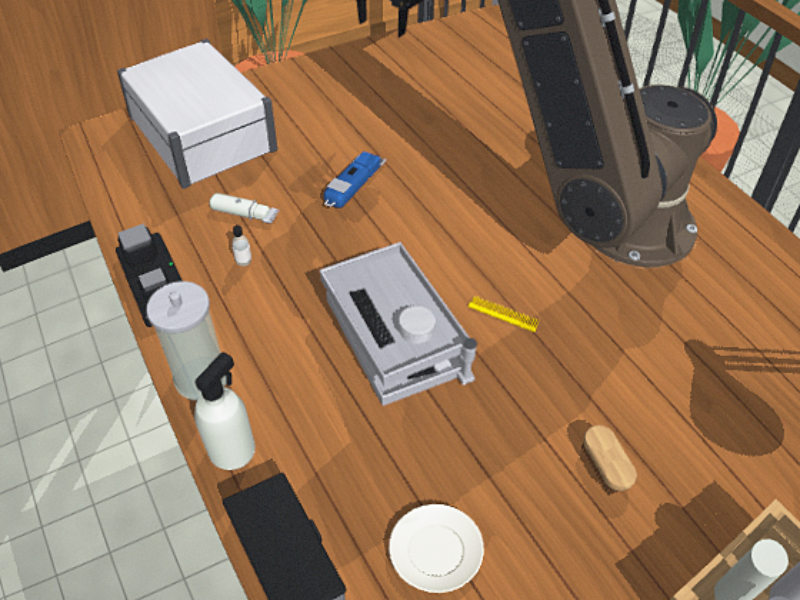

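```bash
python3 -c "
import cv2
a=cv2.imread('pics/top0.png')[172:247,226:331];cv2.imwrite('pics/c1.png',cv2.resize(a,None,fx=7,fy=7,interpolation=cv2.INTER_CUBIC))"
```

```text
(no output)
```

View pics/c1.png

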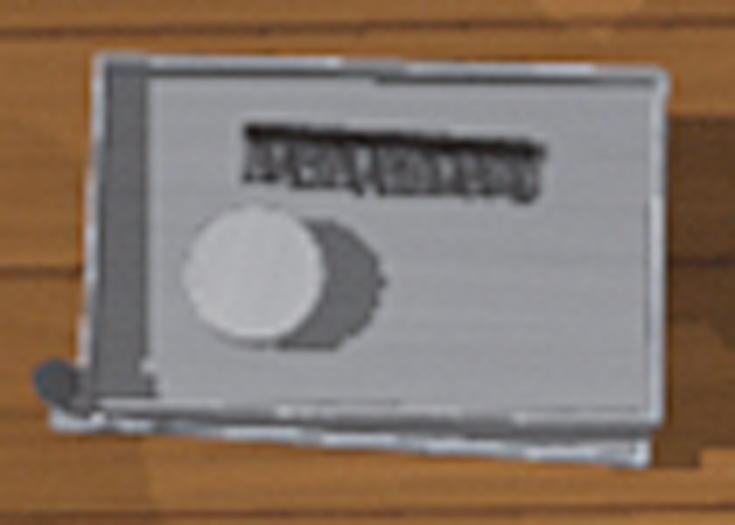

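```bash
python3 - <<'E'
from h import *
f=lambda u,v,z: ray2z('top',226+(u+.5)/7-.5,172+(v+.5)/7-.5,z)
P=dict(post=(57,382,102),FL=(97,55,88),FR=(665,72,88),NR=(660,425,88),NL=(85,405,88),lNL=(50,430,25),lNR=(648,465,25))
W={k:f(*v) for k,v in P.items()}
for k in W: print(k,W[k].round(1))
for a,b in(('FL','FR'),('NL','NR'),('FL','NL'),('FR','NR'),('lNL','lNR')):
    d=W[b]-W[a]; print(a,b,np.hypot(*d[:2]).round(1),np.degrees(np.arctan2(d[1],d[0])).round(1))
g=lambda u,v,z: ray2z('top',u*.7,v*.7,z).round(0)
for n,u,v,z in(('brush',227,375,19),('saucer',239,245,10),('clip',582,356,20),('trim',588,252,15),('oil',532,228,42),('yellow',378,391,2)): print(n,g(u,v,z))
# base fit
E
```

```text
post [508.2 152.2 102. ]
FL [649.3 137.3  88. ]
FR [ 637.9 -102.8   88. ]
NR [488.2 -96.3  88. ]
NL [500.2 142.1  88. ]
lNL [497.1 163.9  25. ]
lNR [478.  -95.8  25. ]
FL FR 240.4 -92.7
NL NR 238.7 -92.9
FL NL 149.2 178.1
FR NR 149.8 177.5
lNL lNR 260.4 -94.2
brush [410. 392.  19.]
saucer [698. 376.  10.]
clip [ 439. -369.   20.]
trim [ 668. -398.   15.]
oil [ 717. -270.   42.]
yellow [373.  69.   2.]
```

```bash
cat >> h.py <<'E'
def rows(targets):
    s=state(); R0=Rotation.from_euler('xyz',s['tcp_rot']); p0=np.array(s['eef_pos'])
    for x,y,z,yw in targets:
        d=R0.inv().apply(np.array([x,y,z])-p0)/10
        r=(R0.inv()*Rotation.from_euler('xyz',[np.pi,0,np.radians(yw)])).as_rotvec(degrees=True)
        print([round(float(k),1) for k in (*d,*r)])
P=np.array([509.,153.])
def arc(psi,off,z=260,w=170):
    t=np.radians(psi); c,s=np.cos(t),np.sin(t); q=P+[c*off+s*w, s*off-c*w]
    return (*q,z,psi)
E
python3 - <<'E'
from h import *
rows([(*arc(-2.8,-55)[:2],400,-2.8), arc(-2.8,-55)])
for n,u,v,z in(('box',276,183,40),('spray',366,178,40),('spraytop',362,135,220)): print(n,ray2z('top',u*.7,v*.7,z).round(0))
E
```

```text
[-42.2, -39.7, 0.5, -0.0, 0.0, -61.9]
[-42.2, -39.7, 14.5, -0.0, 0.0, -61.9]
box [831. 290.  40.]
spray [837.  90.  40.]
spraytop [859.  86. 220.]
```

Request:
arm_command(
  steps=[
    [-3, -2.8, 0, 0, 0, -5],
    [-6, -5.7, 0, 0, 0, -10],
    [-9, -8.5, 0, 0, 0, -15],
    [-12, -11.3, 0.5, 0, 0, -20],
    [-15, -14.1, 0.5, 0, 0, -25],
    [-18, -17, 0.5, 0, 0, -30],
    [-21, -19.8, 0.5, 0, 0, -35],
    [-24, -22.6, 0.5, 0, 0, -40],
    [-27, -25.4, 0.5, 0, 0, -45],
    [-30, -28.2, 0.5, 0, 0, -50],
    [-33, -31, 0.5, 0, 0, -54],
    [-36, -34, 0.5, 0, 0, -58],
  ],
  jaw=0,
)

```text
t: 1.1
eef_pos: [420.2, -93.3, 399.8]
tcp_rot: [3.142, 0.0, -0.114]
ft_force: [0.9, -1.6, 0.0]
opening: 0.218
```

```bash
python3 - <<'E'
from h import *
rows([(*arc(-2.8,-55)[:2],400,-2.8), arc(-2.8,-55)])
E
```

```text
[1.6, -8.2, -0.0, 0.0, 0.0, -3.8]
[1.6, -8.2, 14.0, 0.0, 0.0, -3.8]
```

Request:
arm_command(
  steps=[
    [0.8, -3, 0, 0, 0, -2],
    [1.6, -6, 1, 0, 0, -4],
    [1.6, -8.2, 3, 0, 0, -4],
    [1.6, -8.2, 6, 0, 0, -4],
    [1.6, -8.2, 9, 0, 0, -4],
    [1.6, -8.2, 11.5, 0, 0, -4],
    [1.6, -8.2, 13.2, 0, 0, -4],
    [1.6, -8.2, 14, 0, 0, -4],
    [1.6, -8.2, 14, 0, 0, -4],
    [1.6, -8.2, 14, 0, 0, -4],
  ],
)

```text
t: 1.93
eef_pos: [446.0, -15.8, 260.0]
tcp_rot: [3.142, 0.0, -0.048]
ft_force: [-0.4, 0.1, -0.3]
opening: 0.003
```

```bash
python3 - <<'E'
from h import *
rows([arc(-2.8,-30),arc(-2.8,-21)])
a=snap('scene','s1')[150:290,200:350]
b=snap('top','t1')[165:265,200:350]
cv2.imwrite('pics/s1b.png',cv2.resize(np.vstack([a,b])[:,:,::-1],None,fx=2.4,fy=2.4,interpolation=cv2.INTER_CUBIC))
E
```

```text
[2.5, -0.2, -0.0, 0.0, 0.0, 0.1]
[3.4, -0.2, -0.0, 0.0, 0.0, 0.1]
```

View pics/s1b.png

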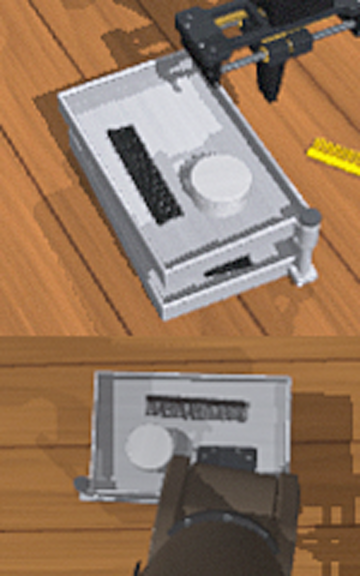

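The fingers are just short of the near wall, with the gripper body above the tier's contents. I'll close in gently.

Request:
arm_command(
  steps=[
    [0.4, 0, 0, 0, 0, 0],
    [0.8, 0, 0, 0, 0, 0],
    [1.2, 0, 0, 0, 0, 0],
    [1.6, 0, 0, 0, 0, 0],
    [2.0, 0, 0, 0, 0, 0],
    [2.4, 0, 0, 0, 0, 0],
    [2.7, 0, 0, 0, 0, 0],
    [3.0, 0, 0, 0, 0, 0],
    [3.2, 0, 0, 0, 0, 0],
    [3.4, 0, 0, 0, 0, 0],
    [3.6, 0, 0, 0, 0, 0],
    [3.8, 0, 0, 0, 0, 0],
  ],
)

```text
t: 3.03
eef_pos: [483.9, -17.6, 259.7]
tcp_rot: [3.142, 0.0, -0.048]
ft_force: [0.5, -0.1, -0.5]
opening: 0.005
```

```bash
python3 - <<'E'
from h import *
rows([arc(-2.8,-17)])
b=snap('top','t2'); s=snap('scene','s2')
a=cv2.imread('pics/s1.png')[:,:,::-1]
d=cv2.absdiff(a,s)[150:290,200:350]; print((d.max(2)>40).sum())
# tier far-left corner region change
d=cv2.absdiff(cv2.imread('pics/t1.png')[:,:,::-1],b)[172:200,235:325]; print((d.max(2)>40).sum())
E
```

```text
[-0.0, -0.2, -0.0, 0.0, 0.0, 0.1]
2617
51
```

Request:
arm_command(
  steps=[
    [0.2, 0.0, 0, 0, 0, -0.7],
    [0.5, 0.0, 0, 0, 0, -1.6],
    [0.8, 0.1, 0, 0, 0, -2.8],
    [1.25, 0.1, 0, 0, 0, -4.2],
    [1.65, 0.1, 0, 0, 0, -5.6],
    [2.1, 0.1, 0, 0, 0, -7],
    [2.5, 0.1, 0, 0, 0, -8.4],
    [2.9, 0.0, 0, 0, 0, -9.8],
    [3.3, 0.0, 0, 0, 0, -11.2],
    [3.75, 0.0, 0, 0, 0, -12.6],
    [4.15, -0.1, 0, 0, 0, -14],
    [4.6, -0.2, 0, 0, 0, -15.4],
  ],
)

```text
t: 4.13
eef_pos: [530.3, -17.8, 259.7]
tcp_rot: [3.141, 0.0, 0.223]
ft_force: [-0.1, -0.7, 0.8]
opening: 0.002
```

```bash
python3 - <<'E'
from h import *
s=state(); print(s['eef_pos'],s['ft_force'],s['tcp_rot'])
psi=np.degrees(s['tcp_rot'][2]); rows([arc(psi,-17),arc(psi+16.8,-17)])
a=snap('scene','s3')[130:290,180:370]
cv2.imwrite('pics/s3b.png',cv2.resize(a[:,:,::-1],None,fx=3,fy=3,interpolation=cv2.INTER_CUBIC))
E
```

```text
[530.25912072 -17.78117852 259.71620075] [-0.11808493 -0.68934097  0.78804351] [3.14143292e+00 2.76804518e-06 2.23302531e-01]
[0.0, -0.1, -0.0, 0.0, 0.0, 0.0]
[5.0, -0.4, -0.0, 0.0, 0.0, -16.8]
```

View pics/s3b.png

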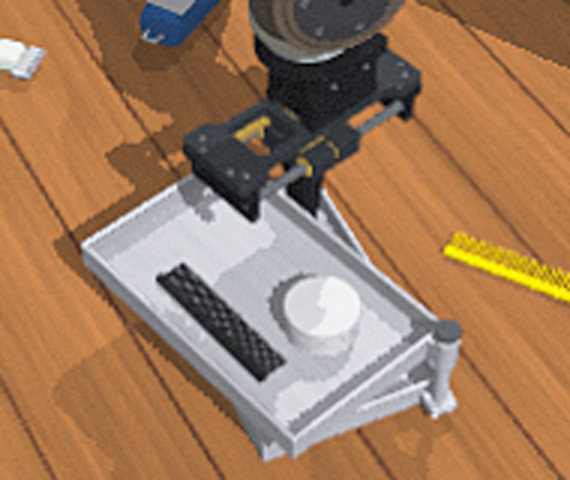

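The tier is turning with the fingers, and the tin and comb are riding along undisturbed. Continuing round the arc.

Request:
arm_command(
  steps=[
    [0.4, 0.0, 0, 0, 0, -1.4],
    [0.85, 0.1, 0, 0, 0, -2.8],
    [1.25, 0.1, 0, 0, 0, -4.2],
    [1.65, 0.1, 0, 0, 0, -5.6],
    [2.1, 0.1, 0, 0, 0, -7],
    [2.5, 0.1, 0, 0, 0, -8.4],
    [2.9, 0.0, 0, 0, 0, -9.8],
    [3.35, 0.0, 0, 0, 0, -11.2],
    [3.75, 0.0, 0, 0, 0, -12.6],
    [4.15, -0.1, 0, 0, 0, -14],
    [4.6, -0.2, 0, 0, 0, -15.4],
    [5.0, -0.3, 0, 0, 0, -16.8],
  ],
)

```text
t: 5.18
eef_pos: [578.4, -3.7, 259.7]
tcp_rot: [3.141, -0.0, 0.517]
ft_force: [-1.5, -0.3, -0.1]
opening: 0.008
```

Request:
arm_command(
  steps=[
    [0.4, 0.0, 0, 0, 0, -1.4],
    [0.85, 0.1, 0, 0, 0, -2.8],
    [1.25, 0.1, 0, 0, 0, -4.2],
    [1.65, 0.1, 0, 0, 0, -5.6],
    [2.1, 0.1, 0, 0, 0, -7],
    [2.5, 0.1, 0, 0, 0, -8.4],
    [2.9, 0.0, 0, 0, 0, -9.8],
    [3.35, 0.0, 0, 0, 0, -11.2],
    [3.75, 0.0, 0, 0, 0, -12.6],
    [4.15, -0.1, 0, 0, 0, -14],
    [4.6, -0.2, 0, 0, 0, -15.4],
    [5.0, -0.3, 0, 0, 0, -16.8],
  ],
)

```text
t: 6.18
eef_pos: [620.4, 23.6, 259.8]
tcp_rot: [3.141, -0.0, 0.81]
ft_force: [-0.5, -0.4, -0.8]
opening: -0.001
```

```bash
python3 - <<'E'
from h import *
s=state(); print(s['eef_pos'],s['ft_force'],s['joints'])
psi=np.degrees(s['tcp_rot'][2]); print(psi);rows([arc(psi,-17),arc(psi+16.8,-17)])
E
```

```text
[620.42754678  23.58162154 259.75628429] [-0.50161218 -0.37824545 -0.75309455] [-6.83336617e-02  6.53957807e-01  1.70151947e+00 -1.78333969e-04
  7.85807935e-01 -8.77979375e-01]
46.396504149558304
[-0.0, 0.0, -0.0, 0.0, -0.0, -0.0]
[5.0, -0.2, -0.0, 0.0, -0.0, -16.8]
```

Request:
arm_command(
  steps=[
    [0.4, 0.0, 0, 0, 0, -1.4],
    [0.85, 0.1, 0, 0, 0, -2.8],
    [1.25, 0.1, 0, 0, 0, -4.2],
    [1.65, 0.1, 0, 0, 0, -5.6],
    [2.1, 0.1, 0, 0, 0, -7],
    [2.5, 0.1, 0, 0, 0, -8.4],
    [2.9, 0.0, 0, 0, 0, -9.8],
    [3.35, 0.0, 0, 0, 0, -11.2],
    [3.75, 0.0, 0, 0, 0, -12.6],
    [4.15, -0.1, 0, 0, 0, -14],
    [4.6, -0.2, 0, 0, 0, -15.4],
    [5.0, -0.2, 0, 0, 0, -16.8],
  ],
)

```text
t: 7.18
eef_pos: [653.3, 61.3, 259.7]
tcp_rot: [-3.142, 0.0, 1.103]
ft_force: [-0.7, -1.6, 0.3]
opening: 0.003
```

Request:
arm_command(
  steps=[
    [0.4, 0.0, 0, 0, 0, -1.4],
    [0.85, 0.1, 0, 0, 0, -2.8],
    [1.25, 0.1, 0, 0, 0, -4.2],
    [1.65, 0.1, 0, 0, 0, -5.6],
    [2.1, 0.1, 0, 0, 0, -7],
    [2.5, 0.1, 0, 0, 0, -8.4],
    [2.9, 0.0, 0, 0, 0, -9.8],
    [3.35, 0.0, 0, 0, 0, -11.2],
    [3.75, 0.0, 0, 0, 0, -12.6],
    [4.15, -0.1, 0, 0, 0, -14],
    [4.6, -0.2, 0, 0, 0, -15.4],
    [5.0, -0.2, 0, 0, 0, -16.8],
  ],
)

```text
t: 8.18
eef_pos: [674.1, 106.8, 259.7]
tcp_rot: [-3.141, 0.0, 1.396]
ft_force: [-1.3, 0.1, 0.2]
opening: 0.004
```

Request:
arm_command(
  steps=[
    [0.4, 0.0, 0, 0, 0, -1.4],
    [0.85, 0.1, 0, 0, 0, -2.8],
    [1.25, 0.1, 0, 0, 0, -4.2],
    [1.65, 0.1, 0, 0, 0, -5.6],
    [2.1, 0.1, 0, 0, 0, -7],
    [2.5, 0.1, 0, 0, 0, -8.4],
    [2.9, 0.0, 0, 0, 0, -9.8],
    [3.3, 0.0, 0, 0, 0, -11.1],
    [3.6, 0.0, 0, 0, 0, -12.1],
    [3.8, 0.0, 0, 0, 0, -12.8],
    [4.0, -0.1, 0, 0, 0, -13.3],
    [4.1, -0.1, 0, 0, 0, -13.6],
  ],
)

```text
t: 9.18
eef_pos: [680.2, 147.1, 259.7]
tcp_rot: [3.142, 0.0, 1.632]
ft_force: [-1.0, -1.8, 0.4]
opening: 0.005
```

```bash
python3 - <<'E'
from h import *
s=state(); print(s['eef_pos'],s['ft_force'],s['joints'])
psi=np.degrees(s['tcp_rot'][2]); print(psi);rows([arc(psi,-17),(*arc(psi,-60)[:2],300,psi)])
a=snap('scene','s4'); b=snap('top','t4')
cv2.imwrite('pics/s4b.png',np.hstack([cv2.resize(a[130:410,150:400],(400,448)),cv2.resize(b[130:270,190:315],(400,448))])[:,:,::-1])
E
```

```text
[680.1930759  147.05874985 259.71704872] [-1.01094302 -1.84656794  0.43346037] [ 1.18095792e-01  7.41557378e-01  1.49560816e+00 -1.07324968e-04
  9.04403255e-01 -1.51373914e+00]
93.50105534834785
[-0.1, -0.1, -0.0, 0.0, 0.0, 0.0]
[-4.4, -0.1, -4.0, 0.0, 0.0, 0.0]
```

View pics/s4b.png

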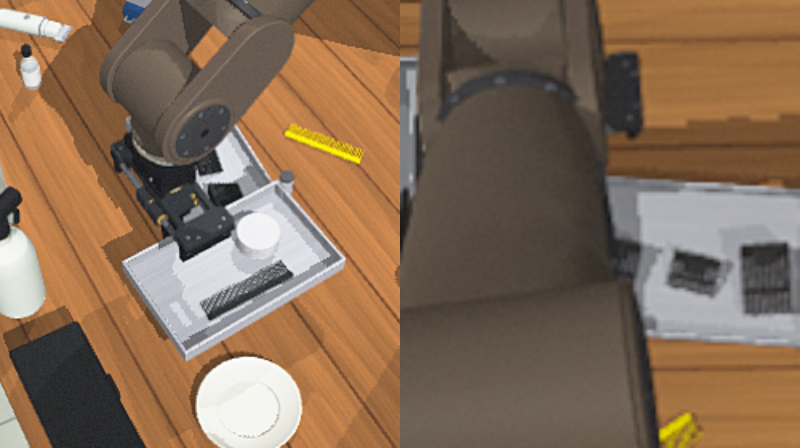

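Request:
arm_command(
  steps=[
    [-0.7, 0, 0, 0, 0, 0],
    [-2, 0, 0, 0, 0, 0],
    [-4, 0, -0.5, 0, 0, 0],
    [-6.5, -1, -2, 0, 0, 0],
    [-9, -2, -4, 0, 0, 0],
    [-11, -3, -6, 0, 0, 0],
    [-12.3, -3.7, -8, 0, 0, 0],
    [-12.7, -4, -9, 0, 0, 0],
    [-12.7, -4, -9, 0, 0, 0],
    [-12.7, -4, -9, 0, 0, 0],
    [-12.7, -4, -9, 0, 0, 0],
  ],
)

```text
t: 10.2
eef_pos: [648.1, 18.2, 348.5]
tcp_rot: [-3.14, -0.0, 1.631]
ft_force: [1.2, -0.0, -0.2]
opening: 0.003
```

```bash
python3 - <<'E'
from h import *
s=state(); print(s['eef_pos'],s['ft_force'],s['tcp_rot'])
m=camera_model('wrist'); import pickle; pickle.dump(m,open('m.pkl','wb')); print(m)
a=snap('wrist','w5'); b=snap('top','t5')
cv2.imwrite('pics/w5b.png',np.hstack([cv2.resize(a,(560,420)),cv2.resize(b[130:270,160:240],(240,420))])[:,:,::-1])
E
```

```text
[648.0873214   18.15154419 348.51947086] [ 1.20173832 -0.03554782 -0.15962066] [-3.14028082e+00 -2.28982931e-04  1.63149683e+00]
{'K': array([[290.83459412,   0.        , 279.54925818],
       [  0.        , 290.83459412, 212.52231458],
       [  0.        ,   0.        ,   1.        ]]), 'k1': 0.0208019444115512, 'xyz': array([573.66681936,  13.69407121, 327.92350826]), 'rotation': array([-2.65962108e-01, -1.31721920e-03,  1.63053563e+00])}
```

View pics/w5b.png

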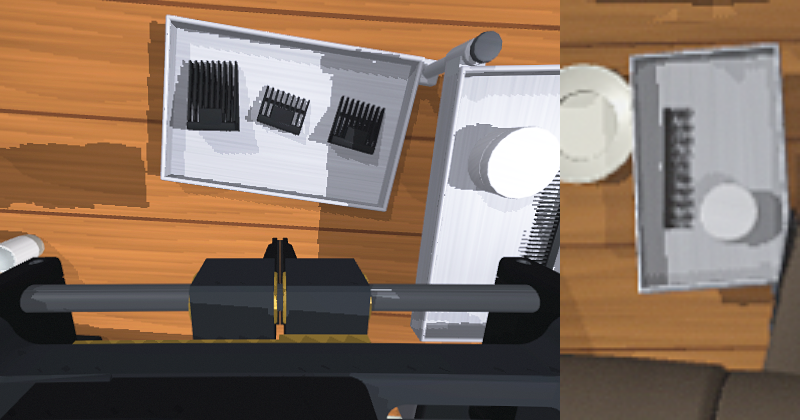

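```bash
python3 - <<'E'
from h import *
import pickle; m=pickle.load(open('m.pkl','rb'))
f=lambda u,v,z: ray2z('wrist',u,v,z,m)
for n,u,v,z in(('lowerleft near',424,61,25),('lowerleft far',388,211,25),('lowright near',166,15,25),('lowright far',161,178,25),('upNearwall a',459,66,88),('upNearwall b',412,335,88),('post',486,43,102)): print(n,f(u,v,z).round(0))
a=cv2.cvtColor(cv2.imread('pics/w5.png'),cv2.COLOR_BGR2GRAY)
for n,(x0,x1,y0,y1),z in(('L',(176,250,50,142),40),('M',(250,318,75,142),25),('R',(322,392,85,165),25)):
    k=(a[y0:y1,x0:x1]<60).astype(np.uint8); k=cv2.morphologyEx(k,cv2.MORPH_CLOSE,np.ones((7,7)))
    nn,l,st,c=cv2.connectedComponentsWithStats(k); i=1+np.argmax(st[1:,4]); ys,xs=np.nonzero(l==i)
    r=cv2.minAreaRect(np.c_[xs+x0,ys+y0].astype(np.float32)); B=cv2.boxPoints(r)
    print(n,B.round(0).tolist())
    for zz in (z,6): 
        W=np.array([f(*p,zz)[:2] for p in B]); print(zz,W.mean(0).round(1),[round(np.hypot(*(W[j]-W[j-1])),1) for j in range(1,3)])
b=lambda u,v,z: ray2z('top',160+u/3,130+v/3,z).round(0)
for p in((629-560,57),(779-560,43),(640-560,292),(780-560,280)): print('up',b(*p,88))
E
```

```text
lowerleft near [501. 145.  25.]
lowerleft far [647. 135.  25.]
lowright near [478. -94.  25.]
lowright far [ 626. -106.   25.]
upNearwall a [518. 144.  88.]
upNearwall b [753. 152.  88.]
post [506. 152. 102.]
L [[187.0, 61.0], [238.0, 61.0], [238.0, 130.0], [187.0, 130.0]]
40 [545.1 -49.5] [np.float64(45.4), np.float64(59.1)]
6 [541.7 -57. ] [np.float64(50.8), np.float64(66.1)]
M [[255.0, 120.0], [267.0, 86.0], [310.0, 101.0], [298.0, 135.0]]
25 [552.3  15.8] [np.float64(33.6), np.float64(43.7)]
6 [550.9  16. ] [np.float64(35.7), np.float64(46.5)]
R [[327.0, 142.0], [341.0, 95.0], [386.0, 109.0], [372.0, 155.0]]
25 [562.1  90.2] [np.float64(44.8), np.float64(46.4)]
6 [561.4  95. ] [np.float64(47.6), np.float64(49.3)]
up [747. 309.  88.]
up [758. 157.  88.]
up [508. 292.  88.]
up [518. 155.  88.]
```

```bash
python3 - <<'E'
from h import *
rows([(545,-50,290,93.5),(545,-50,252,93.5)])
E
```

```text
[-6.2, -10.7, 5.8, -0.1, -0.0, 0.0]
[-6.2, -10.7, 9.6, -0.1, -0.0, 0.0]
```

Request:
arm_command(
  steps=[
    [-1, -1.5, 0, 0, 0, 0],
    [-2.5, -4, 0, 0, 0, 0],
    [-4, -6.5, 0, 0, 0, 0],
    [-5.2, -8.7, 1.5, 0, 0, 0],
    [-6, -10.2, 3.5, 0, 0, 0],
    [-6.2, -10.7, 5, 0, 0, 0],
    [-6.2, -10.7, 5.8, 0, 0, 0],
    [-6.2, -10.7, 5.8, 0, 0, 0],
    [-6.2, -10.7, 5.8, 0, 0, 0],
    [-6.2, -10.7, 5.8, 0, 0, 0],
  ],
)

```text
t: 11.13
eef_pos: [545.7, -50.2, 292.1]
tcp_rot: [3.141, 0.0, 1.632]
ft_force: [0.1, -0.3, 0.6]
opening: 0.007
```

```bash
python3 - <<'E'
from h import *
s=state(); print(s['eef_pos'],s['ft_force'],s['tcp_rot'])
m=camera_model('wrist'); a=snap('wrist','w6'); sc=snap('scene','s6')
# predicted footprint box, top z=40 and base z=6, yaw -4.6 deg
c=a[:,:,::-1].copy(); t=np.radians(-3); R=np.array([[np.cos(t),-np.sin(t)],[np.sin(t),np.cos(t)]])
for z,col in((40,(0,0,255)),(6,(0,255,0))):
    q=[proj('wrist',[*(R@np.array(k)+[545,-50]),z],m) for k in((32,23),(32,-23),(-32,-23),(-32,23))]
    cv2.polylines(c,[np.int32(np.round(q))],True,col,1)
s2=sc[:,:,::-1].copy()
cv2.imwrite('pics/w6b.png',np.hstack([cv2.resize(c,(480,360)),cv2.resize(s2[120:330,140:325],(317,360))]))
E
```

```text
[545.70265554 -50.24778171 292.10735178] [ 0.13499655 -0.28844054  0.6189539 ] [3.14075713e+00 2.88951143e-04 1.63193805e+00]
```

View pics/w6b.png

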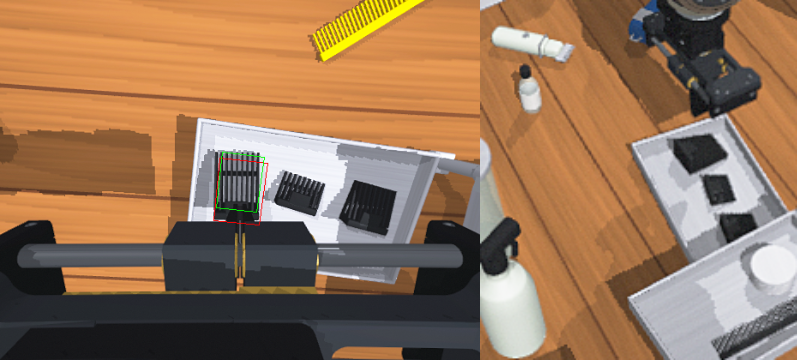

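The 64 mm guard (leftmost in the wrist view, the one with the largest footprint) is under the fingertips, about 3 mm off. I'll trim that, lower and hold.

Request:
arm_command(
  steps=[
    [-0.1, 0, 0.5, 0, 0, 0],
    [-0.2, -0.1, 1.3, 0, 0, 0],
    [-0.3, -0.2, 2.2, 0, 0, 0],
    [-0.3, -0.2, 3.0, 0, 0, 0],
    [-0.3, -0.2, 3.6, 0, 0, 0],
    [-0.3, -0.2, 3.9, 0, 0, 0],
    [-0.3, -0.2, 4.0, 0, 0, 0],
    [-0.3, -0.2, 4.0, 0, 0, 0],
    [-0.3, -0.2, 4.0, 0, 0, 0],
    [-0.3, -0.2, 4.0, 0, 0, 0],
    [-0.3, -0.2, 4.0, 0, 0, 0],
    [-0.3, -0.2, 4.0, 0, 0, 0],
  ],
)

```text
t: 12.23
eef_pos: [543.1, -53.8, 252.0]
tcp_rot: [3.141, 0.0, 1.631]
ft_force: [1.0, -0.0, -0.4]
opening: 0.003
```

Request:
arm_command(
  steps=[
    [0, 0, 0, 0, 0, 0],
    [0, 0, 0, 0, 0, 0],
    [0, 0, 0, 0, 0, 0],
    [0, 0, 0, 0, 0, 0],
    [0, 0, 0, 0, 0, 0],
    [0, 0, 0, 0, 0, 0],
    [0, 0, 0, 0, 0, 0],
    [0, 0, 0, 0, 0, 0],
    [0, 0, 0, 0, 0, 0],
    [0, 0, 0, 0, 0, 0],
    [0, 0, 0, 0, 0, 0],
    [0, 0, 0, 0, 0, 0],
  ],
)

```text
t: 13.23
eef_pos: [543.1, -53.8, 251.7]
tcp_rot: [-3.142, 0.0, 1.631]
ft_force: [0.3, -0.2, -0.4]
opening: 0.002
```

Request:
arm_command(
  steps=[
    [0, 0, 0, 0, 0, 0],
    [0, 0, 0, 0, 0, 0],
    [0, 0, 0, 0, 0, 0],
    [0, 0, 0, 0, 0, 0],
    [0, 0, 0, 0, 0, 0],
    [0, 0, 0, 0, 0, 0],
    [0, 0, 0, 0, 0, 0],
    [0, 0, 0, 0, 0, 0],
    [0, 0, 0, 0, 0, 0],
    [0, 0, 0, 0, 0, 0],
    [0, 0, 0, 0, 0, 0],
    [0, 0, 0, 0, 0, 0],
  ],
)

```text
t: 14.23
eef_pos: [543.1, -53.8, 251.7]
tcp_rot: [-3.142, 0.0, 1.631]
ft_force: [0.2, -0.1, -0.0]
opening: 0.005
```

```bash
python3 - <<'E'
from h import *
sc=snap('scene','s7'); w=snap('wrist','w7')
cv2.imwrite('pics/s7b.png',np.hstack([cv2.resize(w,(480,360)),cv2.resize(sc[130:270,190:313],(317,360))])[:,:,::-1])
E
```

```text
(no output)
```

View pics/s7b.png

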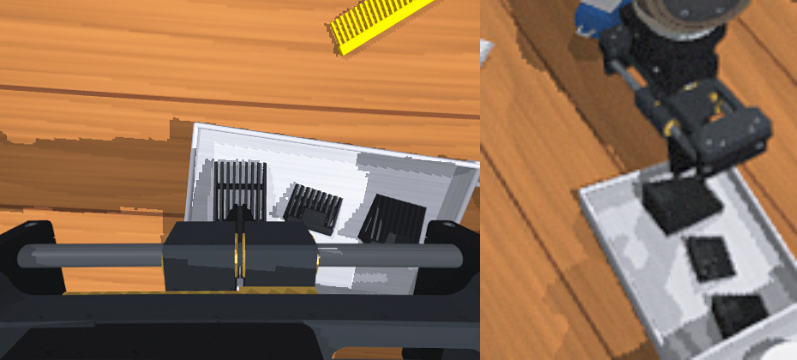

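The fingertips are centred across the long guard (tip at column 239, guard spanning columns 213–267), with a gap above it. I'll hold one more second and hand in.

Request:
arm_command(
  steps=[
    [0, 0, 0, 0, 0, 0],
    [0, 0, 0, 0, 0, 0],
    [0, 0, 0, 0, 0, 0],
    [0, 0, 0, 0, 0, 0],
    [0, 0, 0, 0, 0, 0],
    [0, 0, 0, 0, 0, 0],
    [0, 0, 0, 0, 0, 0],
    [0, 0, 0, 0, 0, 0],
  ],
)

```text
t: 15.0
eef_pos: [543.1, -53.8, 251.7]
tcp_rot: [-3.142, 0.0, 1.631]
ft_force: [-0.3, -0.5, -0.1]
opening: 0.008
```

```bash
python3 -c "
from h import *
print(state()['eef_pos']); print(job_done())"
```

```text
[543.12674865 -53.82109723 251.72183972]
the job is handed in; nothing more can be done
None
```

The job is handed in at about 15 s: the upper tier is swung clear and the arm finished pointing at the longest guard comb.

- **Upper tier:** I pushed it round with closed fingertips on its near wall, and the force readings stayed around 2 N. It ended at about 1.69 rad, just past the 1.57 rad clear position. The tin and comb were still in it in the pictures after the push.
- **Pointing:** The longest guard is the one at the right end of the lower tier. It measured about 45 x 59–66 mm against the 46 x 64 mm given; the other two were clearly shorter. The fingertips held about 22 mm above its top for nearly 3 s, within a few millimetres of its middle, with no contact force.
- **Disagreement:** The lower tier's yaw read about −4.6°, but the upper tier read −2.8° at the start. The upper tier's final heading varied between about 92° and 93.5° depending on the view. Either way it comes out past the clear position.
- **Not checked:** I did not re-measure the clipper, trimmer, brush, saucer or oil bottle afterwards. Nothing touched them as far as the pictures and forces show.

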